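# Balance a lamp plate with the brass weights

### The job

The white star-shaped lamp plate lying on one pan of the blue balance should weigh 300 g. Check it: stand the 200 g weight (red knob) and the 100 g weight (blue knob), in either order, upright on the empty pan, so that the beam comes level and stays there with only those two weights on that pan.

Things in the scene. Friction and masses are not known exactly. Their poses are not given: they have to be found in the camera images.
- beam (a joint): Beam of the blue two-pan balance, 340 mm long, in rad: 0 is level (red pointer at the black mark); -0.12, as it starts, is the stop with the plate's pan down and the empty pan up; +0.12 is the other stop. It leaves its stop only when the two loads are within about 60 g, and settles in about a second. The pans stay horizontal; where on its pan a weight stands makes no difference.
- weight_pan (a point): Centre of the floor (upper face) of the empty weight pan, on the robot's right (-y) end of the balance: round, steel, 144 mm inside, its rim 6 mm above the floor. At the start the floor is 151 mm above the table; it sinks 19 mm as the beam levels. z is up, y runs along the beam to the other pan, 320 mm away, which bears the white plate (104 mm across, 16 mm thick).
- w200_center (a point): Centre, half-way up, of the 200 g weight: upright brass cylinder 28 mm in diameter, 34 mm tall, with a red knob 20 mm in diameter on top, 50 mm tall in all; z is its upright axis. It stands in a row of three weights, about 70 mm apart, on a tan board 18 mm thick; the row runs along y within 12 degrees, plus small offsets, and its order changes.
- w100_center (a point): Centre, half-way up, of the 100 g weight: upright brass cylinder 22 mm in diameter, 28 mm tall, with a blue knob 16 mm in diameter on top, 42 mm tall in all; z is its upright axis. It stands in the same row. The third weight there, 18 mm in diameter with a yellow knob, is 50 g and is not needed.
There are look-alikes about, which are no part of the job. What is shaped like the part that bears w200_center but turquoise is not meant.

How it is judged:
By the outcome, as a careful person would: the job done as asked, in the order asked, and still so for the second after the job is handed in, with the robot touching nothing.
It also fails if it takes over 58 s, if anything falls off the work surface, if the arm or the gripper's body presses on something with over 40 N, if the wrist force passes 120 N, or if a joint passes its speed limit or range.

### The arm

A 6-joint arm with a two-finger parallel gripper is mounted at the origin on the work surface. World frame = base frame: x ahead of the robot, y to its left, z up, the work surface at z = 0. Lengths are in m, angles in rad, forces in N, time in s.
With the tool pointing down it reaches from about 0.35 to 0.925 m from the base axis. Payload 6.4 kg.
Tool frame: the origin (TCP) lies on the centre line of the jaws, within the pads' length; the fingertips stand 25 mm ahead of it and the grasp point (between the pads) lies 6 mm ahead of it; z points along the fingers, y is the line along which they close (so a half turn about z gives the same grasp; the last joint's range is limited). The gripper opens to 85 mm and grips with 20 to 120 N. Pads are 22 mm wide; open, the fingers measure 114 mm over their backs; the gripper's body (76 mm by 85 mm) begins 54 mm behind the grasp point. The pads swing forward as they close: fully open they stand 13 mm farther back than shut.
Start: joints at [0.938, 0.245, 1.558, -0, 1.339, -0.174], TCP at [0.288, 0.583, 0.256] pointing down, gripper open.
Joint ranges: [-3.13, 3.13], [-1.02, 2.26], [0.13, 2.54], [-0.95, 4.09], [0.21, 2.88], [-2.74, 2.74]. Speed limits (rad/s): [2.57, 2.57, 3.14, 3.14, 3.14, 3.14].

### API

Orientations are given as a unit quaternion [x, y, z, w].
In Python, from rig import state, grab_frame, camera_params, close_job, masks_of, tip_of gives the robot as it stands.
- The arm moves only by the tool drive_tool, never from a script. Its argument "rows" is a list of rows, each a list of 3 entries, a list of its own where there are three numbers: the shift along the world's x, y, z in cm, then the turn about the world's z in degrees, then the opening, from -1 (shut) to 1 (fully open). A call has 1 to 12 rows; each row is the pose to reach, as a shift and turn from the pose commanded when the call began; what a row does not reach only later rows make up. A row lasts 1/12 s, in which the tool goes at most 41.7 mm and 7.16 degrees, less where a joint would pass 70% of its speed; a pose out of reach is approached as far as the arm can. A call with a gripper value outside its range is refused whole. The fingers move at their own pace and stop on an object; the grip force is fixed at half the most. Time passes only in rows, so rows that repeat a pose let the fingers close. It gives the time, the measured TCP pose, the force, the opening and the grip force at its end, in the units of the state.
- state(): the state, without advancing time (a new reading comes with each control period).
- grab_frame(name): name is "scene" or "top" or "wrist"; returns (picture, depth): 480x640x3 uint8, red, green, blue; 480x640 float32, m along the optical axis (not along the pixel's ray), 0 where there is no reading.
- camera_params(name): a dict with "fx", "fy", "cx", "cy" (pixels), "rvec" (rotation vector, rad) and "tvec" (3), from world to camera coordinates, as OpenCV has them; the wrist camera has in their place "T_tool_cam" (4x4, takes a point from camera to tool coordinates, whose origin is the TCP and whose axes are the flange's). Camera axes: x right, y down, z forward; pixel columns grow to the right and rows downward; lengths in m; the calibration is good to about 2 mm. A picture is of the moment at which its call begins: read the wrist's pose just before it. camera_params takes no time and is no camera call.
- close_job(): hands the job in; it is judged then, once.
Trained networks look in the newest picture that a camera, given by its name, has taken for a name from the list of things; names that differ only in an ending like _2 or _b are one class to them, and where a whole thing is asked for, a point or a joint stands for the part that bears it (a point fixed in the world has none). Each returns a list of dicts, best first, with "confidence" (0 to 1); they miss things now and then, are a little off and sometimes report something else, mostly with a low value. They report only what shows in the picture. A call takes as long as a camera call. They do not tell look-alikes from the thing itself.
- masks_of(label, camera): "pixels" (480x640 bool, what is visible of it).
- tip_of(label, camera): "xyz" ([x, y, z] in m, in the coordinates of the camera as it stood for that picture, good to about 4 mm: a listed point, or the origin of a listed thing).
The state is a dict: "time_s": time; "joint_pos": joint angles; "joint_velocities": joint speeds; "tau": joint torques, N m; "tool_pos": TCP position; "ee_rot": TCP orientation; "force": force on the tool from outside, world axes, zero at the start; "ft_torque": the same for the moment, N m; "grip_width": opening from 0.0 (shut) to 1.0 (fully open); "gripper_force": force on a finger pad.
Only numpy, scipy, OpenCV 4.12 (cv2) and the standard library are available. Lean on these libraries where they do the work, as an engineer would, in place of code of your own. Each camera call takes 0.05 s, during which the arm holds its last target. There are 200 camera calls.

## Working session

There is one attempt and no reset: what is moved stays moved. The work goes in short steps, Python scripts to look and compute and a tool call to move; the robot and the scene stay as the last step left them, time stands still between calls to the robot, and variables do not carry over. Pictures are saved under pics/ and viewed, at most 10 in all, crops included, and the job is handed in when it is done.

Besides the shell and the picture viewer there is one more tool, called after "Request:" by a JSON object that holds its "name" and its "arguments", one argument or row to a line. drive_tool: Moves the arm, as the interface text tells. Its arguments: {"type":"object","properties":{"rows":{"type":"array"}},"required":["rows"]}

```bash
ls; mkdir -p pics; cat > h.py <<'E'
import numpy as np, cv2
from rig import *
from scipy.spatial.transform import Rotation as R
def cam2w(name):
    p=camera_params(name)
    if "rvec" in p:
        Rm=cv2.Rodrigues(np.array(p["rvec"],float))[0]; t=np.array(p["tvec"]).ravel()
        return p,Rm.T,-Rm.T@t
    s=state(); Rt=R.from_quat(s["ee_rot"]).as_matrix(); T=np.array(p["T_tool_cam"])
    return p,Rt@T[:3,:3],Rt@T[:3,3]+np.array(s["tool_pos"])
def cloud(name,d):
    p,Rm,t=cam2w(name); v,u=np.mgrid[:480,:640]
    P=np.stack([(u-p["cx"])/p["fx"]*d,(v-p["cy"])/p["fy"]*d,d],-1)
    return P@Rm.T+t
E
python3 - <<'E'
from h import *
for c in ["scene","top"]:
    p,Rm,t=cam2w(c); im,d=grab_frame(c); cv2.imwrite(f"pics/{c}0.png",im[:,:,::-1]); W=cloud(c,d); np.save(f"{c}0.npy",W)
    print(c,t.round(3))
    for l in ["w200_center","w100_center","weight_pan"]:
        for r in tip_of(l,c): print(l,round(r["confidence"],2),(Rm@np.array(r["xyz"])+t).round(3), [round(p["fx"]*r["xyz"][0]/r["xyz"][2]+p["cx"]),round(p["fy"]*r["xyz"][1]/r["xyz"][2]+p["cy"])])
s=state();print(s)
E
```

```text
pics
scene [ 1.459 -0.006  0.695]
w200_center 0.75 [ 0.532 -0.498  0.027] [141, 241]
w200_center 0.73 [ 0.515 -0.407  0.046] [188, 233]
w100_center 0.79 [ 0.481 -0.268  0.041] [264, 234]
weight_pan 0.9 [ 0.58  -0.008  0.153] [402, 226]
top [ 0.341 -0.168  1.169]
w200_center 0.61 [ 0.519 -0.406  0.043] [449, 260]
w200_center 0.48 [ 0.527 -0.503  0.024] [495, 257]
w100_center 0.63 [ 0.482 -0.266  0.041] [380, 280]
weight_pan 0.67 [ 0.576 -0.01   0.154] [245, 224]
{'time_s': 0.4, 'joint_pos': array([ 9.37881540e-01,  2.45241797e-01,  1.55797397e+00, -7.00364328e-06,
        1.33867865e+00, -1.74087529e-01]), 'joint_velocities': array([ 0.00061107, -0.00145556, -0.00208833,  0.00091489, -0.00172449,
        0.00045195]), 'tau': array([-6.68418743e-04, -4.28908789e+01, -3.25879490e+01, -1.44118981e-04,
        1.95209832e-03, -5.31925096e-06]), 'tool_pos': array([0.28783605, 0.5827288 , 0.25610584]), 'ee_rot': array([ 2.27405767e-01,  9.73800079e-01, -1.40105393e-04, -5.61093290e-05]), 'force': array([-0.2859697 , -0.24210522,  0.14704658]), 'ft_torque': array([-0.02125661,  0.05643294,  0.02698162]), 'gripper_force': 0.0, 'grip_width': 1.00030681928498}
```

View pics/scene0.png

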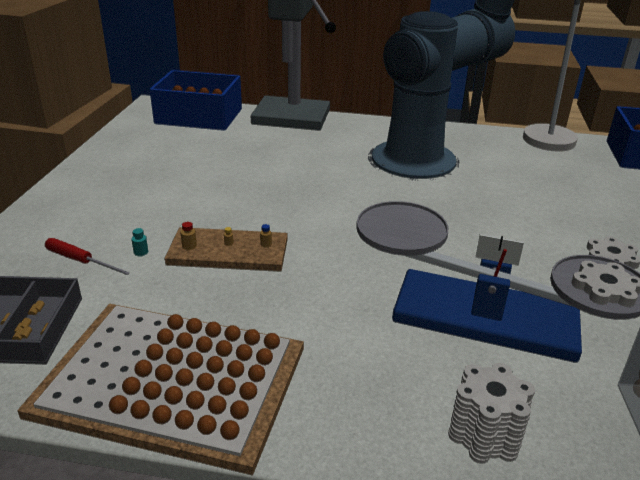

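View pics/top0.png

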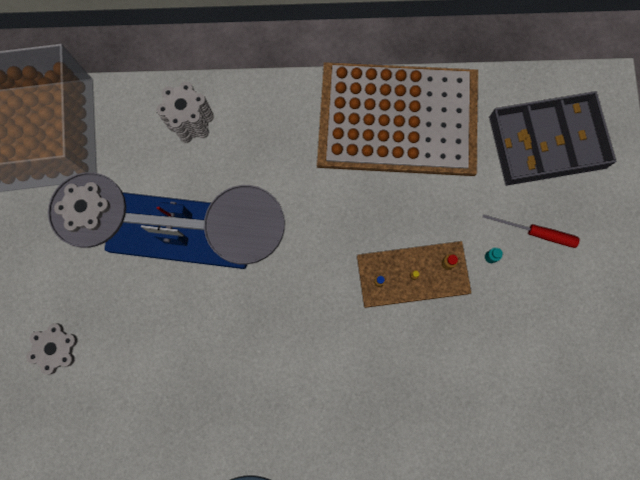

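The scene shows the red-knob weight at (188,233), yellow at (228,236) and blue at (264,234). The turquoise look-alike is at (140,243). The empty pan is at (402,226). The top view agrees: red (452,260), blue (380,280), pan (245,224). Next I move above the red weight.

Request:
{"name": "drive_tool", "arguments": {
  "rows": [
    [[12,-45,8],-26,1],
    [[12,-45,8],-26,1],
    [[12,-45,8],-26,1],
    [[12,-45,8],-26,1],
    [[12,-45,8],-26,1],
    [[12,-45,8],-26,1],
    [[12,-45,8],-26,1],
    [[12,-45,8],-26,1],
    [[12,-45,8],-26,1],
    [[12,-45,8],-26,1],
    [[12,-45,8],-26,1],
    [[12,-45,8],-26,1]
  ]
}}

```text
time_s: 1.4
tool_pos: [0.4089, 0.129, 0.3378]
ee_rot: [0.443, 0.897, 0.0, 0.002]
force: [-0.3, 0.5, 0.3]
grip_width: 1.0
gripper_force: 0.0
```

Request:
{"name": "drive_tool", "arguments": {
  "rows": [
    [[11,-53,-14],-26,1],
    [[11,-53,-14],-26,1],
    [[11,-53,-14],-26,1],
    [[11,-53,-14],-26,1],
    [[11,-53,-14],-26,1],
    [[11,-53,-14],-26,1],
    [[11,-53,-14],-26,1],
    [[11,-53,-14],-26,1],
    [[11,-53,-14],-26,1],
    [[11,-53,-14],-26,1],
    [[11,-53,-14],-26,1],
    [[11,-53,-14],-26,1]
  ]
}}

```text
time_s: 2.4
tool_pos: [0.5063, -0.3433, 0.2105]
ee_rot: [0.631, 0.775, 0.0, 0.0]
force: [0.6, -0.6, 0.5]
grip_width: 0.997
gripper_force: 0.0
```

Request:
{"name": "drive_tool", "arguments": {
  "rows": [
    [[0,0,0],0,1],
    [[0,0,0],0,1],
    [[0,0,0],0,1],
    [[0,0,0],0,1]
  ]
}}

```text
time_s: 2.73
tool_pos: [0.5064, -0.3403, 0.2118]
ee_rot: [0.631, 0.776, 0.0, 0.0]
force: [1.4, 0.1, 1.4]
grip_width: 0.999
gripper_force: 0.0
```

```bash
cat > look.py <<'E'
from h import *
import sys
def look(fn,labels=("w200_center","w100_center")):
    s=state(); p,Rm,t=cam2w("wrist"); im,d=grab_frame("wrist"); cv2.imwrite(fn,im[:,:,::-1]); W=cloud("wrist",d)
    print("tcp",s["tool_pos"].round(4))
    q=R.from_quat(s["ee_rot"]).as_matrix(); print("close dir deg",np.degrees(np.arctan2(q[1,1],q[0,1])).round(1))
    for l in labels:
        for r in tip_of(l,"wrist"):
            x=r["xyz"]; print(l,round(r["confidence"],2),(Rm@np.array(x)+t).round(4),[round(p["fx"]*x[0]/x[2]+p["cx"]),round(p["fy"]*x[1]/x[2]+p["cy"])])
    return im,d,W
if __name__=="__main__":
    im,d,W=look(sys.argv[1])
    hsv=cv2.cvtColor(im,cv2.COLOR_RGB2HSV)
    h,sa,v=[hsv[...,i].astype(int) for i in range(3)]
    for n,m in dict(red=((h<5)|(h>174))&(sa>180)&(v>60),blue=(h>105)&(h<130)&(sa>150)&(v>50),yellow=(h>22)&(h<35)&(sa>170)&(v>90)).items():
        k,lab,st,c=cv2.connectedComponentsWithStats(m.astype(np.uint8))
        for i in range(1,k):
            if st[i,4]>60:
                P=W[lab==i]; z=P[:,2]; top=P[z>np.percentile(z,90)-0.003]
                print(n,st[i,4],c[i].round(),"top centre",((np.percentile(top,2,0)+np.percentile(top,98,0))/2).round(4),"extent",np.ptp(top,0).round(3))
E
python3 look.py pics/w1.png; python3 -c "
from h import *
print(camera_params('wrist'))"
```

```text
tcp [ 0.5064 -0.3403  0.2118]
close dir deg 11.8
w200_center 0.83 [ 0.5326 -0.5068  0.0256] [311, 375]
w200_center 0.78 [ 0.5155 -0.4105  0.0403] [313, 298]
w100_center 0.72 [ 0.4835 -0.2672  0.0353] [309, 131]
blue 310 [306. 128.] top centre [ 0.4814 -0.265   0.0604] extent [0.016 0.014 0.271]
{'fx': 348.46784800928197, 'fy': 348.46784800928197, 'cx': 319.150499272022, 'cy': 240.80565915145866, 'T_tool_cam': array([[-4.06431911e-05, -9.51129156e-01, -3.08793339e-01,
         7.90821443e-02],
       [ 9.99999870e-01,  1.18318405e-04, -4.96057561e-04,
         5.34463181e-04],
       [ 5.08350744e-04, -3.08793319e-01,  9.51129028e-01,
        -1.17939884e-01],
       [ 0.00000000e+00,  0.00000000e+00,  0.00000000e+00,
         1.00000000e+00]])}
```

View pics/w1.png

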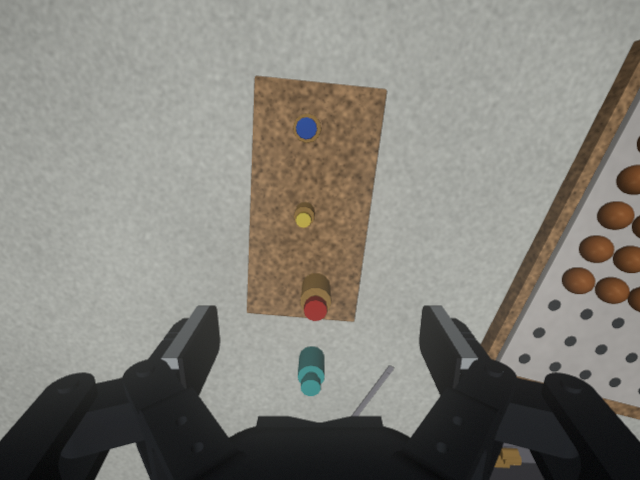

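The wrist picture shows blue at (306,128), yellow at (304,219), red at (315,308) and the turquoise decoy at (311,375). The red weight is at about (0.516, -0.408), which agrees across all three cameras.

Request:
{"name": "drive_tool", "arguments": {
  "rows": [
    [[1,-6.8,-6],0,1],
    [[1,-6.8,-6],0,1],
    [[1,-6.8,-6],0,1],
    [[1,-6.8,-6],0,1],
    [[1,-6.8,-10],0,1],
    [[1,-6.8,-12],0,1],
    [[1,-6.8,-14],0,1],
    [[1,-6.8,-15.5],0,1],
    [[1,-6.8,-16.2],0,1],
    [[1,-6.8,-16.2],0,1],
    [[1,-6.8,-16.2],0,1],
    [[1,-6.8,-16.2],0,1]
  ]
}}

```text
time_s: 3.88
tool_pos: [0.5172, -0.4099, 0.0511]
ee_rot: [0.631, 0.776, -0.0, 0.002]
force: [0.1, -1.0, -0.3]
grip_width: 0.998
gripper_force: 0.0
```

Request:
{"name": "drive_tool", "arguments": {
  "rows": [
    [[0,0,0],0,-1],
    [[0,0,0],0,-1],
    [[0,0,0],0,-1],
    [[0,0,0],0,-1],
    [[0,0,0],0,-1],
    [[0,0,0],0,-1],
    [[0,0,0],0,-1],
    [[0,0,0],0,-1],
    [[0,0,0],0,-1],
    [[0,0,0],0,-1]
  ]
}}

```text
time_s: 4.72
tool_pos: [0.5165, -0.4095, 0.0496]
ee_rot: [0.631, 0.776, -0.0, 0.0]
force: [-0.4, -0.6, 4.2]
grip_width: 0.295
gripper_force: 59.0
```

Request:
{"name": "drive_tool", "arguments": {
  "rows": [
    [[0,0,3],0,-1],
    [[0,0,6],0,-1],
    [[0,0,10],0,-1],
    [[0,0,14],0,-1],
    [[0,0,18],0,-1],
    [[0,0,20],0,-1],
    [[0,0,20],0,-1]
  ]
}}

```text
time_s: 5.3
tool_pos: [0.518, -0.4109, 0.2554]
ee_rot: [0.631, 0.776, -0.001, 0.005]
force: [0.5, -0.5, -1.1]
grip_width: 0.298
gripper_force: 59.2
```

Request:
{"name": "drive_tool", "arguments": {
  "rows": [
    [[1,3,0],-3,-1],
    [[2,6,0],-6,-1],
    [[3,10,0],-9,-1],
    [[3.5,14,0],-12,-1],
    [[4,18,0],-12,-1],
    [[5,22,0],-12,-1],
    [[5.5,26,0],-12,-1],
    [[6.2,30,0],-12,-1],
    [[6.2,33,0],-12,-1],
    [[6.2,35,0],-12,-1],
    [[6.2,36,0],-12,-1],
    [[6.2,37.2,0],-12,-1]
  ]
}}

```text
time_s: 6.3
tool_pos: [0.5772, -0.0363, 0.2467]
ee_rot: [0.709, 0.705, -0.001, -0.001]
force: [-0.3, -0.6, -2.2]
grip_width: 0.297
gripper_force: 59.3
```

Request:
{"name": "drive_tool", "arguments": {
  "rows": [
    [[0,0,0],0,-1],
    [[0,0,0],0,-1],
    [[0,0,0],0,-1],
    [[0,0,0],0,-1]
  ]
}}

```text
time_s: 6.63
tool_pos: [0.5783, -0.0384, 0.2489]
ee_rot: [0.709, 0.705, -0.0, -0.0]
force: [0.5, -0.6, -2.0]
grip_width: 0.297
gripper_force: 59.3
```

```bash
python3 - <<'E'
from look import *
im,d,W=look("pics/w2.png",("weight_pan","w200_center"))
im,d=grab_frame("top"); W=cloud("top",d)
# rim/floor points near pan: z about 0.151..0.157
m=(np.abs(W[...,2]-0.152)<0.006)&(np.hypot(W[...,0]-.578,W[...,1]+.009)<.09)
P=W[m]; print(m.sum(),P.min(0).round(3),P.max(0).round(3),np.median(P,0).round(4))
W0=np.load("top0.npy"); m=(np.abs(W0[...,2]-0.152)<0.01)&(np.hypot(W0[...,0]-.578,W0[...,1]+.009)<.09)
P=W0[m]; print("top0",P.min(0).round(3),P.max(0).round(3),np.median(P,0).round(4))
(c,r)=cv2.minEnclosingCircle(P[:,:2].astype(np.float32)); print(c,r)
E
```

```text
tcp [ 0.5783 -0.0384  0.2489]
close dir deg -0.4
weight_pan 0.85 [ 0.5799 -0.0049  0.1486] [321, 203]
weight_pan 0.24 [ 0.5764 -0.0366  0.2416] [314, 326]
w200_center 0.71 [ 0.5783 -0.0414  0.2421] [318, 337]
1373 [ 0.503 -0.081  0.147] [0.631 0.059 0.158] [ 0.567  -0.0497  0.1533]
top0 [ 0.503 -0.082  0.145] [0.652 0.067 0.162] [ 0.5771 -0.0076  0.1533]
(0.577788233757019, -0.007072931621223688) 0.07583638280630112
```

View pics/w2.png

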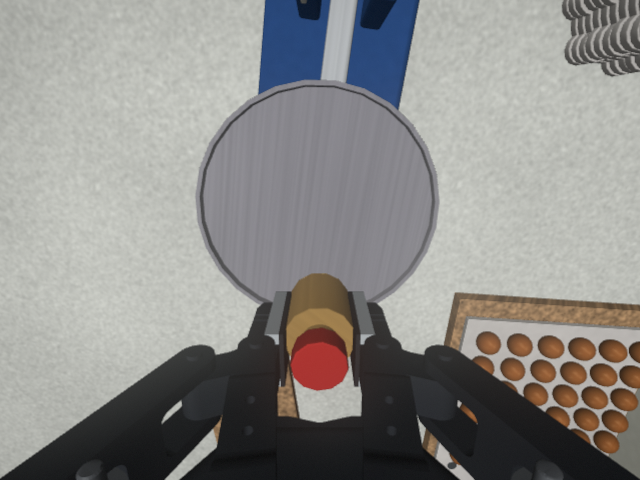

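The wrist picture shows the red weight held upright at (320,340) over the near part of the pan. The pan centre is at (320,200), and the pan fit gives (0.578, -0.007). Now I lower it.

Request:
{"name": "drive_tool", "arguments": {
  "rows": [
    [[0,0.4,-2],0,-1],
    [[0,0.4,-4],0,-1],
    [[0,0.4,-5],0,-1],
    [[0,0.4,-5.6],0,-1],
    [[0,0.4,-6.0],0,-1],
    [[0,0.4,-6.2],0,-1],
    [[0,0.4,-6.4],0,-1],
    [[0,0.4,-6.4],0,-1],
    [[0,0.4,-6.4],0,-1],
    [[0,0.4,-6.4],0,-1]
  ]
}}

```text
time_s: 7.67
tool_pos: [0.5786, -0.0333, 0.1858]
ee_rot: [0.709, 0.705, 0.0, 0.001]
force: [0.3, -0.1, -2.5]
grip_width: 0.294
gripper_force: 59.4
```

Request:
{"name": "drive_tool", "arguments": {
  "rows": [
    [[0,0,-0.1],0,-1],
    [[0,0,-0.2],0,-1],
    [[0,0,-0.2],0,-1],
    [[0,0,-0.2],0,-1]
  ]
}}

```text
time_s: 8.0
tool_pos: [0.5782, -0.0331, 0.183]
ee_rot: [0.709, 0.705, -0.0, -0.0]
force: [0.8, -0.1, -1.2]
grip_width: 0.296
gripper_force: 59.4
```

Request:
{"name": "drive_tool", "arguments": {
  "rows": [
    [[0,0,-0.1],0,-1],
    [[0,0,-0.1],0,-1],
    [[0,0,-0.1],0,-1]
  ]
}}

```text
time_s: 8.25
tool_pos: [0.5784, -0.0332, 0.1824]
ee_rot: [0.709, 0.705, 0.0, 0.0]
force: [-0.7, 0.7, 1.4]
grip_width: 0.298
gripper_force: 59.4
```

Request:
{"name": "drive_tool", "arguments": {
  "rows": [
    [[0,0,0],0,0.2],
    [[0,0,0],0,0.2],
    [[0,0,0],0,0.2],
    [[0,0,0],0,0.2],
    [[0,0,0],0,0.2],
    [[0,0,0],0,0.2],
    [[0,0,3],0,0.2],
    [[0,0,7],0,0.2],
    [[0,0,11],0,0.2],
    [[0,0,11],0,0.2]
  ]
}}

```text
time_s: 9.08
tool_pos: [0.582, -0.034, 0.3022]
ee_rot: [0.709, 0.705, 0.004, 0.007]
force: [-0.3, 0.0, 1.5]
grip_width: 0.6
gripper_force: 0.0
```

Request:
{"name": "drive_tool", "arguments": {
  "rows": [
    [[-2,-4,0],4,1],
    [[-4,-8,0],8,1],
    [[-6,-12,0],12,1],
    [[-8,-16,0],12,1],
    [[-9.5,-20,0],12,1],
    [[-9.5,-22,0],12,1],
    [[-9.5,-24,-2],12,1],
    [[-9.5,-24,-6],12,1],
    [[-9.5,-24,-8],12,1],
    [[-9.5,-24,-8],12,1],
    [[-9.5,-24,-8],12,1]
  ]
}}

```text
time_s: 10.0
tool_pos: [0.4828, -0.2729, 0.2113]
ee_rot: [0.631, 0.776, 0.0, -0.001]
force: [-0.2, -0.0, 0.8]
grip_width: 0.998
gripper_force: 0.0
```

```bash
python3 - <<'E'
from look import *
look("pics/w3.png")
im,d=grab_frame("scene"); cv2.imwrite("pics/s3.png",im[:,:,::-1])
p,Rm,t=cam2w("scene")
for l in ["w200_center","weight_pan"]:
    for r in tip_of(l,"scene"): print(l,round(r["confidence"],2),(Rm@np.array(r["xyz"])+t).round(3))
E
```

```text
tcp [ 0.4828 -0.2729  0.2113]
close dir deg 11.7
w200_center 0.89 [ 0.5313 -0.5036  0.026 ] [320, 427]
w100_center 0.79 [ 0.4808 -0.2681  0.0361] [318, 218]
w200_center 0.85 [ 0.529 -0.501  0.028]
w200_center 0.68 [ 0.578 -0.031  0.178]
weight_pan 0.86 [ 0.578 -0.005  0.154]
```

View pics/s3.png

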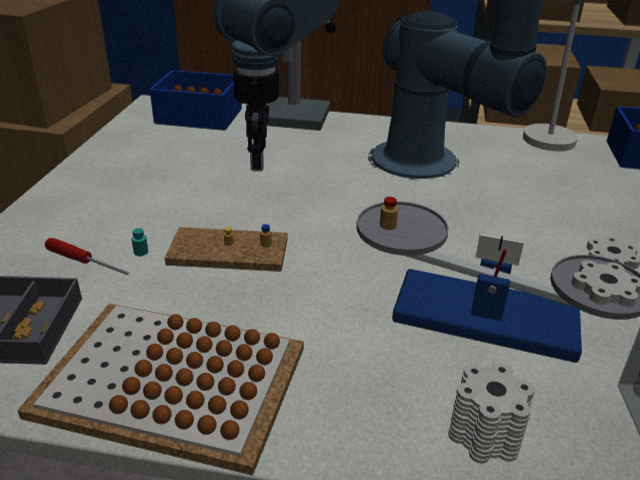

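View pics/w3.png

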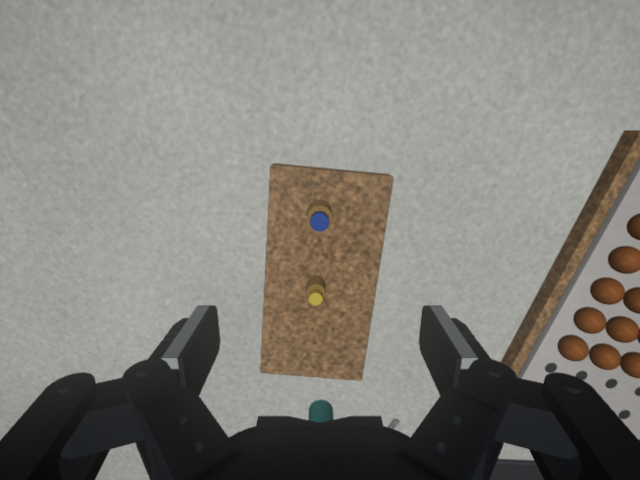

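The scene picture shows the red weight upright on the pan at (389,213), with the beam still at its stop. The wrist picture shows blue at (320,221) and yellow at (316,298). Next is the blue weight, at about (0.481, -0.267).

Request:
{"name": "drive_tool", "arguments": {
  "rows": [
    [[-0.2,0.6,-4],0,1],
    [[-0.2,0.6,-8],0,1],
    [[-0.2,0.6,-11],0,1],
    [[-0.2,0.6,-13],0,1],
    [[-0.2,0.6,-14.5],0,1],
    [[-0.2,0.6,-15.8],0,1],
    [[-0.2,0.6,-16.3],0,1],
    [[-0.2,0.6,-16.3],0,1],
    [[-0.2,0.6,-16.3],0,1],
    [[-0.2,0.6,-16.3],0,1]
  ]
}}

```text
time_s: 11.13
tool_pos: [0.4822, -0.2679, 0.0505]
ee_rot: [0.631, 0.776, -0.0, 0.001]
force: [-0.5, -0.2, 0.5]
grip_width: 0.997
gripper_force: 0.0
```

Request:
{"name": "drive_tool", "arguments": {
  "rows": [
    [[0,0,0],0,-1],
    [[0,0,0],0,-1],
    [[0,0,0],0,-1],
    [[0,0,0],0,-1],
    [[0,0,0],0,-1],
    [[0,0,0],0,-1],
    [[0,0,0],0,-1],
    [[0,0,0],0,-1],
    [[0,0,0],0,-1],
    [[0,0,0],0,-1]
  ]
}}

```text
time_s: 11.97
tool_pos: [0.4815, -0.2674, 0.0495]
ee_rot: [0.631, 0.776, -0.0, 0.0]
force: [-0.0, 0.3, 4.2]
grip_width: 0.222
gripper_force: 58.6
```

Request:
{"name": "drive_tool", "arguments": {
  "rows": [
    [[0,0,3],0,-1],
    [[0,0,6],0,-1],
    [[0,0,10],0,-1],
    [[0,0,14],0,-1],
    [[0,0,18],0,-1],
    [[0,0,22],0,-1],
    [[0,0,23],0,-1],
    [[0,0,23],0,-1]
  ]
}}

```text
time_s: 12.63
tool_pos: [0.4825, -0.2683, 0.283]
ee_rot: [0.631, 0.776, -0.0, 0.004]
force: [0.3, 1.1, -0.9]
grip_width: 0.225
gripper_force: 58.8
```

Request:
{"name": "drive_tool", "arguments": {
  "rows": [
    [[0,3,0],-3,-1],
    [[0,6,0],-6,-1],
    [[1,10,0],-9,-1],
    [[2,14,0],-12,-1],
    [[3,18,0],-12,-1],
    [[4,22,0],-12,-1],
    [[5,25,0],-12,-1],
    [[6,28,0],-12,-1],
    [[8,28.5,0],-12,-1],
    [[9.6,28.5,0],-12,-1],
    [[9.6,28.5,0],-12,-1],
    [[9.6,28.5,0],-12,-1]
  ]
}}

```text
time_s: 13.63
tool_pos: [0.5761, 0.018, 0.2758]
ee_rot: [0.709, 0.705, -0.002, -0.002]
force: [0.1, -0.2, -1.8]
grip_width: 0.223
gripper_force: 59.0
```

Request:
{"name": "drive_tool", "arguments": {
  "rows": [
    [[0,0,-3],0,-1],
    [[0,0,-5],0,-1],
    [[0,0,-6],0,-1],
    [[0,0,-6],0,-1],
    [[0,0,-6],0,-1],
    [[0,0,-6],0,-1]
  ]
}}

```text
time_s: 14.13
tool_pos: [0.5777, 0.0175, 0.2204]
ee_rot: [0.709, 0.705, 0.001, 0.001]
force: [-0.8, -0.5, -1.1]
grip_width: 0.222
gripper_force: 59.0
```

```bash
python3 - <<'E'
from look import *
look("pics/w4.png",("w200_center","w100_center","weight_pan"))
E
```

```text
tcp [0.5777 0.0175 0.2204]
close dir deg -0.3
w200_center 0.89 [ 0.5789 -0.0346  0.1734] [321, 371]
w100_center 0.72 [0.5772 0.0188 0.2078] [317, 320]
```

View pics/w4.png

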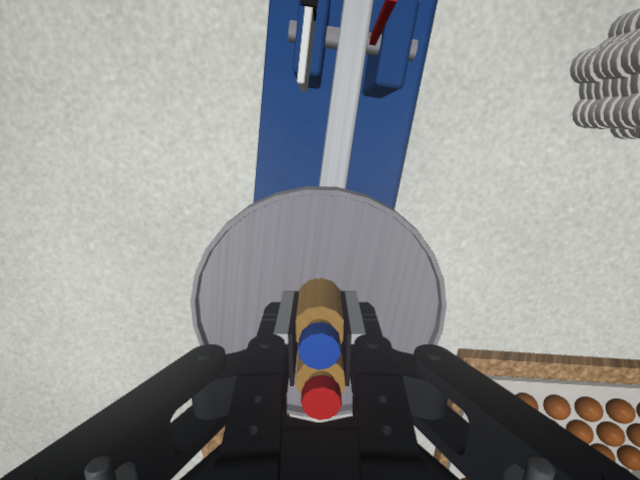

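The wrist picture shows the blue weight upright in the jaws at (320,340), inside the pan and clear of red at (321,395). Now I lower it.

Request:
{"name": "drive_tool", "arguments": {
  "rows": [
    [[0,0,-1.5],0,-1],
    [[0,0,-2.5],0,-1],
    [[0,0,-3.0],0,-1],
    [[0,0,-3.3],0,-1],
    [[0,0,-3.5],0,-1],
    [[0,0,-3.6],0,-1],
    [[0,0,-3.6],0,-1],
    [[0,0,-3.6],0,-1],
    [[0,0,-3.6],0,-1]
  ]
}}

```text
time_s: 15.08
tool_pos: [0.5775, 0.0178, 0.1836]
ee_rot: [0.709, 0.705, 0.0, 0.0]
force: [0.4, -0.2, -0.5]
grip_width: 0.222
gripper_force: 59.0
```

Request:
{"name": "drive_tool", "arguments": {
  "rows": [
    [[0,0,-0.1],0,-1],
    [[0,0,-0.1],0,-1],
    [[0,0,-0.1],0,0.3],
    [[0,0,-0.1],0,0.3],
    [[0,0,-0.1],0,0.3],
    [[0,0,-0.1],0,0.3],
    [[0,0,-0.1],0,0.3],
    [[0,0,-0.1],0,0.3],
    [[0,0,-0.1],0,0.3],
    [[0,0,-0.1],0,0.3]
  ]
}}

```text
time_s: 15.92
tool_pos: [0.5772, 0.0178, 0.1821]
ee_rot: [0.709, 0.705, 0.0, 0.0]
force: [-0.8, -0.0, -0.8]
grip_width: 0.648
gripper_force: 0.0
```

Request:
{"name": "drive_tool", "arguments": {
  "rows": [
    [[0,0,1],0,0.3],
    [[0,0,3],0,0.3],
    [[0,0,6],0,0.3],
    [[0,0,10],0,0.3],
    [[0,0,14],0,0.3],
    [[-2,-4,14],0,0.3],
    [[-4,-8,14],0,0.3],
    [[-6,-12,14],0,0.3],
    [[-8,-16,14],0,0.3],
    [[-8,-20,14],0,0.3],
    [[-8,-20,14],0,0.3],
    [[-8,-20,14],0,0.3]
  ]
}}

```text
time_s: 16.92
tool_pos: [0.4967, -0.1846, 0.3229]
ee_rot: [0.71, 0.704, 0.0, 0.0]
force: [0.1, 0.8, 0.8]
grip_width: 0.655
gripper_force: 0.0
```

Request:
{"name": "drive_tool", "arguments": {
  "rows": [
    [[0,0,0],0,0.3],
    [[0,0,0],0,0.3],
    [[0,0,0],0,0.3],
    [[0,0,0],0,0.3],
    [[0,0,0],0,0.3],
    [[0,0,0],0,0.3],
    [[0,0,0],0,0.3],
    [[0,0,0],0,0.3],
    [[0,0,0],0,0.3],
    [[0,0,0],0,0.3],
    [[0,0,0],0,0.3],
    [[0,0,0],0,0.3]
  ]
}}

```text
time_s: 17.92
tool_pos: [0.4972, -0.1822, 0.3221]
ee_rot: [0.709, 0.705, -0.0, -0.0]
force: [-0.6, 0.1, -0.5]
grip_width: 0.648
gripper_force: 0.0
```

```bash
python3 - <<'E'
from look import *
im,d=grab_frame("scene"); cv2.imwrite("pics/s5.png",cv2.resize(im[170:350,330:640,::-1],None,fx=2.5,fy=2.5))
p,Rm,t=cam2w("scene")
for l in ["w200_center","w100_center","weight_pan"]:
    for r in tip_of(l,"scene"): print(l,round(r["confidence"],2),(Rm@np.array(r["xyz"])+t).round(3))
im,d=grab_frame("top"); W=cloud("top",d); 
def med(c,rm): 
    m=np.hypot(W[...,0]-c[0],W[...,1]-c[1])<rm; return np.median(W[...,2][m])
print("weight pan floor",med((.61,-.007),.02),"start",np.median(np.load("top0.npy")[...,2][np.hypot(W[...,0]-.61,W[...,1]+.007)<.02]))
E
```

```text
w200_center 0.72 [ 0.576 -0.034  0.162]
w200_center 0.53 [ 0.53  -0.499  0.026]
w100_center 0.86 [0.577 0.019 0.157]
weight_pan 0.62 [ 0.577 -0.006  0.136]
weight pan floor 0.13740937816360055 start 0.15323748916964497
```

View pics/s5.png

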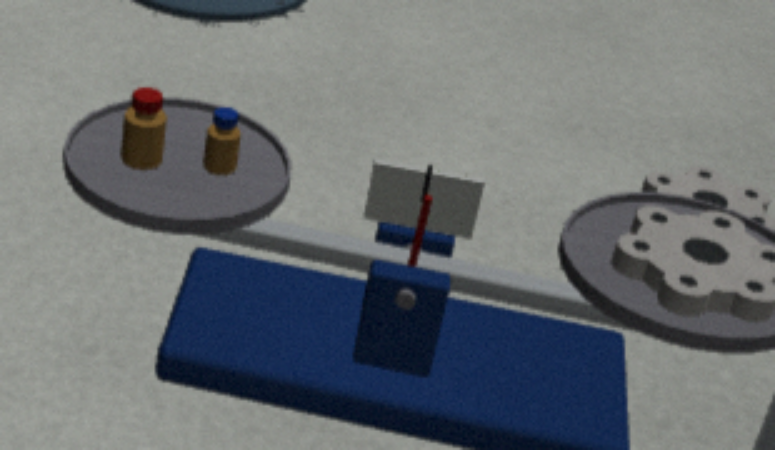

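The picture shows both weights upright on the pan (red at (145,130), blue at (222,140) in the crop) and the red pointer near the black mark. The pan has sunk about 16 of the 19 mm, so I'll wait and check whether it is still settling.

Request:
{"name": "drive_tool", "arguments": {
  "rows": [
    [[0,0,0],0,0.3],
    [[0,0,0],0,0.3],
    [[0,0,0],0,0.3],
    [[0,0,0],0,0.3],
    [[0,0,0],0,0.3],
    [[0,0,0],0,0.3],
    [[0,0,0],0,0.3],
    [[0,0,0],0,0.3],
    [[0,0,0],0,0.3],
    [[0,0,0],0,0.3],
    [[0,0,0],0,0.3],
    [[0,0,0],0,0.3]
  ]
}}

```text
time_s: 19.17
tool_pos: [0.4973, -0.1822, 0.3221]
ee_rot: [0.709, 0.705, 0.0, -0.0]
force: [0.4, 1.3, 0.8]
grip_width: 0.651
gripper_force: 0.0
```

Request:
{"name": "drive_tool", "arguments": {
  "rows": [
    [[0,0,0],0,0.3],
    [[0,0,0],0,0.3],
    [[0,0,0],0,0.3],
    [[0,0,0],0,0.3],
    [[0,0,0],0,0.3],
    [[0,0,0],0,0.3],
    [[0,0,0],0,0.3],
    [[0,0,0],0,0.3],
    [[0,0,0],0,0.3],
    [[0,0,0],0,0.3],
    [[0,0,0],0,0.3],
    [[0,0,0],0,0.3]
  ]
}}

```text
time_s: 20.17
tool_pos: [0.4972, -0.1822, 0.3221]
ee_rot: [0.709, 0.705, -0.0, -0.0]
force: [0.7, 0.9, 0.4]
grip_width: 0.645
gripper_force: 0.0
```

```bash
python3 - <<'E'
from look import *
im,d=grab_frame("scene"); cv2.imwrite("pics/s6.png",cv2.resize(im[170:350,330:640,::-1],None,fx=2.5,fy=2.5))
im,d=grab_frame("top"); W=cloud("top",d); W0=np.load("top0.npy")
for c in [(.61,-.007),(.618,.30),(.53,.30)]:
    for A in (W0,W):
        m=np.hypot(A[...,0]-c[0],A[...,1]-c[1])<.012; print(c,m.sum(),np.median(A[...,2][m]).round(4),end=" ")
    print()
E
```

```text
(0.61, -0.007) 123 0.1531 (0.61, -0.007) 124 0.1372 
(0.618, 0.3) 118 0.1309 (0.618, 0.3) 125 0.1466 
(0.53, 0.3) 98 0.0016 (0.53, 0.3) 98 0.0015
```

View pics/s6.png

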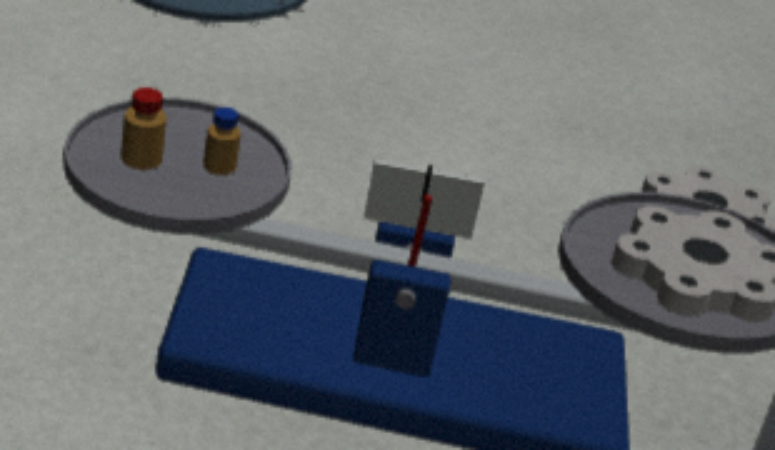

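The beam is at rest, though the depths suggest it may still be slightly off level. I'll measure the tilt directly from the two pan floors.

```bash
python3 - <<'E'
from look import *
for c in ("top","scene"):
    im,d=grab_frame(c); W=cloud(c,d); A=np.load(c+"0.npy")
    for n,X in (("start",A),("now",W)):
        for cy,nm in ((-.007,"wpan"),(.313,"ppan")):
            r=np.hypot(X[...,0]-.578,X[...,1]-cy)
            m=(r<.066)&(r>.058)&(X[...,2]>.09)&(X[...,2]<.17); z=X[...,2][m]; print(c,n,nm,m.sum(),np.percentile(z,[25,50,75]).round(4))
        m=(abs(X[...,0]-.578)<.1)&(X[...,1]>.08)&(X[...,1]<.235)&(X[...,2]>.06)&(X[...,2]<.16)
        m&=(abs(X[...,1]-.153)>.04); P=X[m]
        if len(P)>50:
            top=P[P[:,2]>0]; k=np.polyfit(P[:,1],P[:,2],1); 
            for _ in range(8):
                e=P[:,2]-np.polyval(k,P[:,1]); g=abs(e)<max(2*np.median(abs(e)),.001); k=np.polyfit(P[g,1],P[g,2],1)
            print(c,n,"beam slope",k.round(4),g.sum(),len(P))
E
```

```text
top start wpan 873 [0.1517 0.153  0.1543]
top start ppan 387 [0.1157 0.128  0.1308]
top start beam slope [-0.1244  0.1184] 305 422
top now wpan 560 [0.136  0.1372 0.1385]
top now ppan 426 [0.1316 0.1441 0.1467]
top now beam slope [-0.0165  0.1018] 299 411
scene start wpan 611 [0.1501 0.1509 0.1517]
scene start ppan 316 [0.1138 0.1279 0.1288]
scene start beam slope [-0.1213  0.1142] 449 697
scene now wpan 532 [0.1342 0.1351 0.1358]
scene now ppan 281 [0.1301 0.1439 0.1447]
scene now beam slope [-0.0234  0.1   ] 434 680
```

```bash
python3 -c "
from rig import *
print(close_job())"
```

```text
the job is handed in; nothing more can be done
None
```

I handed the job in with the 200 g and 100 g weights upright on the empty pan and the gripper clear; the beam came off its stop and held steady near level, still about 0.02 rad (of its 0.12 rad range) down on the plate's side, which I did not correct.

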